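# Assemble the sieve stack on the vibrating table

## Task

Put the empty sieve set together on the vibrating table, ready for grading crushed glass: the pan in the middle of the round rubber pad, then the fine, the medium and the coarse sieve, each seated fully home in the piece below it, and the lid on top. Build it up there from the pan, one piece at a time, and leave the jar, the muller, the cap and the palette knife where they lie.

Things in the scene. Friction and masses are not known exactly. Their poses are not given: they have to be found in the camera images.
- pad (a point): Vibrating table: low grey box with an aluminium top, 160 x 130 mm, fixed, black knob and switch in front. On its top lies a round black rubber pad, 72 mm across and 6 mm high. This point is the centre of the pad's upper face, 58 mm above the light table; z up. Two small steel lugs stand on the plate 50 mm either side of it, level with the pad.
- pan: Receiving pan, the bottom piece of the sieve set: stainless steel cup with a closed bright floor and a flat underside without a foot, 60 mm outside diameter, 55 mm inside, 30 mm high. Origin at the centre of its underside, z up.
- fine: Fine sieve: the lowest frame, 30 mm high, dense grey mesh. Steel, 60 mm across; upper part an open tube, 55 mm inside; below it a 60 mm shoulder and a tapered foot 8 mm deep (52 narrowing to 45 mm) that enters the piece below, self-centring from 3 mm off; the shoulder rests on its rim. Origin: centre of the foot's underside, z up; seated in the pan it is 22 mm above the pan's origin.
- medium: Medium sieve: 38 mm high, wire mesh of 5 mm pitch. Steel, 60 mm across; upper part an open tube, 55 mm inside; below it a 60 mm shoulder and a tapered foot 8 mm deep (52 narrowing to 45 mm) that enters the piece below, self-centring from 3 mm off; the shoulder rests on its rim. Origin: centre of the foot's underside, z up; seated in the fine sieve it is 22 mm above that one's.
- coarse: Coarse sieve: tallest, 46 mm high, open grid of 10 mm pitch. Steel, 60 mm across; upper part an open tube, 55 mm inside; below it a 60 mm shoulder and a tapered foot 8 mm deep (52 narrowing to 45 mm) that enters the piece below, self-centring from 3 mm off; the shoulder rests on its rim. Origin: centre of the foot's underside, z up; seated in the medium sieve it is 30 mm above that one's.
- lid: Lid: steel disc 60 mm across, 6 mm thick, round black knob on top, tapered foot below like the sieves' (8 mm deep, 45 widening to 52 mm). The disc is 8 to 14 mm above the origin, the knob (20 mm across) 14 to 36 mm. Seated on the coarse sieve its origin is 38 mm above that one's. Origin at the centre of the foot's underside, z up.
- jar: Bystander, leave it: squat amber glass paint jar with a white screw cap, 61 mm across, 54 mm high. Origin at the centre of its underside, z up.
- muller: Bystander, leave it: solid green glass muller, 60 mm across at the base, waisted, 52 mm high. Origin at the centre of its underside, z up.
- cap: Bystander, leave it: small yellow bottle cap, 26 mm across, 24 mm high. Origin at the centre of its underside, z up.
- knife: Bystander, leave it: palette knife lying flat, 251 mm long, 18 mm wide, 18 mm high, black handle towards its -x end, steel blade towards its +x end. Origin at the middle of its length on the underside; x along the knife, z up.

How it is judged:
On the way, in this order (a step that is already met when the one before it is completed fails the run):
1. the pan stands in the middle of the rubber pad (horizontal distance between pan and pad below 0.01 m and z of pan in the frame of pad between -0.003 and 0.004 m and angle between pan's own z axis and vertical below 0.06 rad), for 0.2 s.
2. the fine sieve is seated in the pan (horizontal distance between fine and pan below 0.004 m and z of fine in the frame of pan between 0.0195 and 0.0245 m and angle between fine's own z axis and vertical below 0.06 rad), for 0.2 s.
3. the medium sieve is seated in the fine one (horizontal distance between medium and fine below 0.004 m and z of medium in the frame of fine between 0.0195 and 0.0245 m and angle between medium's own z axis and vertical below 0.06 rad), for 0.2 s.
4. the coarse sieve is seated in the medium one (horizontal distance between coarse and medium below 0.004 m and z of coarse in the frame of medium between 0.0275 and 0.0325 m and angle between coarse's own z axis and vertical below 0.06 rad), for 0.2 s.
5. the lid is seated on the coarse sieve (horizontal distance between lid and coarse below 0.004 m and z of lid in the frame of coarse between 0.0355 and 0.0405 m and angle between lid's own z axis and vertical below 0.06 rad), for 0.2 s.
At the end, for the whole second after the job is handed in: Pan upright on the pad, within 10 mm of its centre; on it in order the fine, medium and coarse sieve and the lid, each fully home (within 2.5 mm of its seated height and 4 mm of the axis of the piece below, upright within 0.06 rad); all released and at rest (all of step 1 and all of step 2 and all of step 3 and all of step 4 and all of step 5 and linear speed of each of pan, fine, medium, coarse, lid below 0.02 m/s); the robot touches nothing.
It fails at once if the jar is pushed more than 30 mm from where it lay or tipped over (distance of jar from where it was at the start of the episode above 0.03 m or angle between jar's own z axis and vertical above 0.6 rad).
It fails at once if the muller is pushed more than 30 mm from where it lay or tipped over (distance of muller from where it was at the start of the episode above 0.03 m or angle between muller's own z axis and vertical above 0.6 rad).
It fails at once if the cap is pushed more than 30 mm from where it lay or tipped over (distance of cap from where it was at the start of the episode above 0.03 m or angle between cap's own z axis and vertical above 0.6 rad).
It fails at once if the palette knife is pushed more than 30 mm from where it lay or tipped over (distance of knife from where it was at the start of the episode above 0.03 m or angle between knife's own z axis and vertical above 0.6 rad).
It also fails if it takes over 122 s, if anything falls off the work surface, if the arm or the gripper's body presses on something with over 40 N, if the wrist force passes 120 N, or if a joint passes its speed limit or range.

## Robot

A 7-joint arm with a two-finger parallel gripper is mounted at the origin on the work surface. World frame = base frame: x ahead of the robot, y to its left, z up, the work surface at z = 0. Lengths are in m, angles in rad, forces in N, time in s.
With the tool pointing down it reaches from about 0.4 to 0.85 m from the base axis. Payload 4.5 kg.
Tool frame: the origin (TCP) lies where the fingers leave the gripper's body, on its centre line; the fingertips stand 64 mm ahead of it and the grasp point (between the pads) lies 45 mm ahead of it; z points along the fingers, y is the line along which they close (so a half turn about z gives the same grasp; the last joint's range is limited). The gripper opens to 88 mm and grips with 3 to 60 N. Pads are 18 mm wide; open, the fingers measure 123 mm over their backs; the gripper's body (75 mm by 187 mm) begins 45 mm behind the grasp point.
Start: joints at [-1.234, 0.689, -0.195, 1.565, 0.157, 0.902, -0.215], TCP at [0.186, 0.597, 0.303] pointing down, gripper open.
Joint ranges: [-3.01, 3.01], [-0.46, 2.08], [-1.47, 1.51], [0.13, 2.56], [-1, 4.14], [0.04, 2.09], [-2.66, 2.66]. Speed limits (rad/s): [2.57, 2.57, 3.14, 3.14, 3.14, 3.14, 3.14].

## Interface

Orientations are given as a unit quaternion [x, y, z, w].
In Python, from plant import r gives the robot as it stands.
- The arm moves only by the tool play_rows, never from a script. Its arguments are lists of equal length, an entry for each row: "translation": the shift along the tool's x, y, z in m, a list of three; "delta_rot": the turn, a rotation vector about the tool's x, y, z in degrees, a list of three; "grip": the opening, from -1 (shut) to 1 (fully open). In form: {"translation": [[x, y, z], ...], "delta_rot": [[rx, ry, rz], ...], "grip": [grip, ...]}. A call has 1 to 20 rows; each row shifts and turns the commanded pose from where the row before left it, along the tool's axes as they then stand; what a row does not reach is not made up. A row lasts 1/8 s, in which the tool goes at most 62.5 mm and 10.7 degrees, less where a joint would pass 70% of its speed; a pose out of reach is approached as far as the arm can. A call with a gripper value outside its range is refused whole. The fingers move at their own pace and stop on an object; "squeeze" is the grip in N (left out, the last holds). Time passes only in rows, so rows that do not move let the fingers close. It gives the time, the measured TCP pose, the force, the opening and the grip force at its end, in the units of the state.
- r.get_state(): the state, without advancing time (a new reading comes with each control period).
- r.snapshot(name): name is "side" or "top"; returns the picture (384x512x3 uint8, blue, green, red); there is no depth.
- r.get_calibration(name): a dict with "intrinsics" (3x3 intrinsics, pixels), "eye" and "rotation" of the camera in the world. Camera axes: x right, y up, looking along -z (the intrinsics and any distortion apply to the point x, -y, -z); pixel columns grow to the right and rows downward; lengths in m; the calibration is good to about 2 mm. A picture is of the moment at which its call begins. get_calibration takes no time and is no camera call.
- r.finish_job(): hands the job in; it is judged then, once.
Trained networks look in the newest picture that a camera, given by its name, has taken for a name from the list of things; names that differ only in an ending like _2 or _b are one class to them, and where a whole thing is asked for, a point or a joint stands for the part that bears it (a point fixed in the world has none). Each returns a list of dicts, best first, with "confidence" (0 to 1); they miss things now and then, are a little off and sometimes report something else, mostly with a low value. They report only what shows in the picture. A call takes as long as a camera call.
- r.look_for(camera, target): "point" ([x, y, z] in m, in world coordinates, good to about 4 mm: the middle of the surface that is visible of it).
- r.silhouettes(camera, target): "pixels" (384x512 bool, what is visible of it).
The state is a dict: "clock": time; "q": joint angles; "qd": joint speeds; "joint_torque": joint torques, N m; "tool_pos": TCP position; "eef_rot": TCP orientation; "contact_force": force on the tool from outside, world axes, zero at the start; "moment": the same for the moment, N m; "opening": opening from 0.0 (shut) to 1.0 (fully open); "finger_force": force on a finger pad.
Only numpy, scipy, OpenCV 4.12 (cv2) and the standard library are available. Lean on these libraries where they do the work, as an engineer would, in place of code of your own. Each camera call takes 0.05 s, during which the arm holds its last target. There are 200 camera calls.

## Working session

There is one attempt and no reset: what is moved stays moved. The work goes in short steps, Python scripts to look and compute and a tool call to move; the robot and the scene stay as the last step left them, time stands still between calls to the robot, and variables do not carry over. Pictures are saved under pics/ and viewed, at most 14 in all, crops included, and the job is handed in when it is done.

Besides the shell and the picture viewer there is one more tool, called after "Emit:" as name(argument=value, ...), one argument or row to a line, values as JSON. play_rows: Moves the arm, as the interface text tells. Its arguments: {"type":"object","properties":{"translation":{"type":"array","items":{"type":"array","items":{"type":"number"}}},"delta_rot":{"type":"array","items":{"type":"array","items":{"type":"number"}}},"grip":{"type":"array","items":{"type":"number"}},"squeeze":{"type":"number"}},"required":["translation","delta_rot","grip"]}

```bash
mkdir -p pics && python3 - <<'E'
from plant import r
import cv2, numpy as np
for c in ("side","top"):
    cv2.imwrite(f"pics/{c}0.png", r.snapshot(c))
    k=r.get_calibration(c); print(c,np.round(k["intrinsics"],1).tolist(),np.round(k["eye"],4).tolist(),np.round(k["rotation"],4).tolist(),[x for x in k])
for n in ("pad","pan","fine","medium","coarse","lid","jar","muller","cap","knife"):
    for c in ("top","side"):
        try: print(n,c,[(np.round(d["point"],4).tolist(),round(d["confidence"],2)) for d in r.look_for(c,n)][:3])
        except Exception as e: print(n,c,e)
s=r.get_state(); print({k:np.round(v,3).tolist() for k,v in s.items()})
E
```

```text
side [[426.2, 0.0, 245.4], [0.0, 426.2, 190.9], [0.0, 0.0, 1.0]] [0.5058, 0.9908, 0.8287] [-0.013, 0.45, 0.8929, -0.0027] ['intrinsics', 'eye', 'rotation']
top [[426.2, 0.0, 249.2], [0.0, 426.2, 195.6], [0.0, 0.0, 1.0]] [0.4945, 0.0042, 1.1676] [-0.0169, 0.0119, 0.7088, -0.7051] ['intrinsics', 'eye', 'rotation']
pad top [([0.6445, -0.0536, 0.0512], 0.68)]
pad side [([0.6434, -0.0169, 0.0534], 0.58)]
pan top [([0.5906, -0.3524, 0.0055], 0.74)]
pan side [([0.5894, -0.3449, 0.0165], 0.46)]
fine top [([0.4481, 0.1636, 0.0105], 0.6)]
fine side [([0.4502, 0.1554, 0.0168], 0.81)]
medium top [([0.4514, -0.0066, 0.0154], 0.71), ([0.4392, -0.1388, 0.0542], 0.52)]
medium side [([0.4532, -0.009, 0.0217], 0.89)]
coarse top [([0.4476, -0.3591, 0.0192], 0.87)]
coarse side [([0.5422, 0.2567, 0.0223], 0.6), ([0.4498, -0.3333, 0.0312], 0.51), ([0.435, -0.1217, 0.0447], 0.45)]
lid top [([0.448, 0.1638, 0.0095], 0.67), ([0.5962, 0.3495, 0.0108], 0.57)]
lid side [([0.5993, 0.3626, 0.016], 0.93)]
jar top [([0.4386, -0.1382, 0.0547], 0.71)]
jar side [([0.4401, -0.1202, 0.0474], 0.95)]
muller top [([0.4738, 0.3487, 0.0528], 0.74)]
muller side [([0.4626, 0.3664, 0.0208], 0.8)]
cap top [([0.5378, 0.2516, 0.0244], 0.62)]
cap side [([0.5428, 0.2603, 0.0234], 0.57)]
knife top [([0.5592, -0.25, 0.0081], 0.71)]
knife side [([0.516, -0.2455, 0.0093], 0.52)]
{'clock': 1.1, 'q': [-1.234, 0.689, -0.195, 1.565, 0.157, 0.902, -0.215], 'qd': [-0.001, -0.002, -0.002, -0.001, -0.002, -0.001, 0.001], 'joint_torque': [0.001, -52.75, -1.267, -15.374, -0.052, -0.0, 0.0], 'tool_pos': [0.186, 0.597, 0.303], 'eef_rot': [0.151, 0.989, 0.0, 0.0], 'contact_force': [-0.862, -0.363, -0.578], 'moment': [-0.005, -0.056, -0.029], 'finger_force': 0.0, 'opening': 1.004}
```

View pics/top0.png

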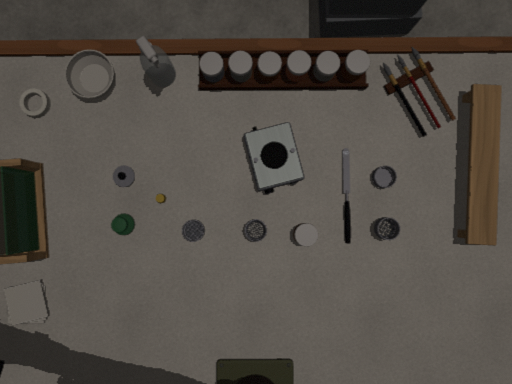

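View pics/side0.png

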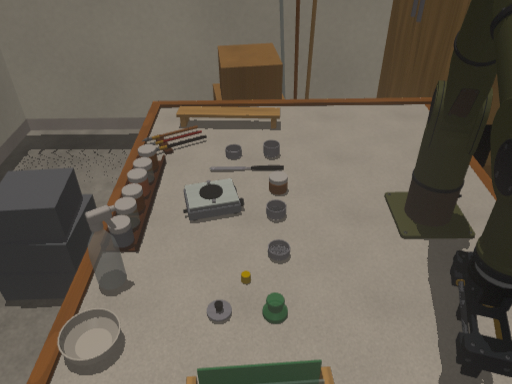

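The top view (+x up, +y left) shows lid (123,176), muller (123,224), cap (160,198), fine (193,230), medium (255,230), jar (306,235), pan (384,177), coarse (385,228), knife (346,150–242) and pad (274,155). The side view agrees. The lugs lie about 15° off the y axis. Next I'll refine the centres by fitting silhouettes.

```bash
cat > h.py <<'E'
from plant import r
import cv2, numpy as np
from scipy.spatial.transform import Rotation as R
from scipy.optimize import minimize
CAL={}
def proj(c,P):
    if c not in CAL: CAL[c]=r.get_calibration(c)
    k=CAL[c]; q=np.array(k["rotation"],float)
    M=R.from_quat(q).as_matrix() if q.size==4 else q
    p=(np.atleast_2d(P)-k["eye"])@M*[1,-1,-1]
    uv=p@np.array(k["intrinsics"]).T
    return uv[:,:2]/uv[:,2:]
T=np.linspace(0,2*np.pi,60)
# profile: (radius, z) rings above origin
PROF=dict(pan=[(.03,0),(.03,.03)],fine=[(.0225,0),(.03,.008),(.03,.03)],medium=[(.0225,0),(.03,.008),(.03,.038)],
 coarse=[(.0225,0),(.03,.008),(.03,.046)],lid=[(.0225,0),(.03,.008),(.03,.014)],pad=[(.036,-.006),(.036,0)])
def render(c,prof,x,y,z,S=8):
    P=np.vstack([np.c_[x+a*np.cos(T),y+a*np.sin(T),np.full(60,z+h)] for a,h in prof])
    uv=proj(c,P)
    hull=cv2.convexHull(uv.astype(np.float32))
    m=np.zeros((384*S//2,512*S//2),np.uint8)
    cv2.fillConvexPoly(m,np.round((hull+.5)*S/2*16-8).astype(np.int32),1,shift=4)
    return cv2.resize(m.astype(np.float32),(512,384),interpolation=cv2.INTER_AREA)
def fit(c,n,x0,z,prof=None,snap=False):
    if snap: r.snapshot(c)
    ds=r.silhouettes(c,n)
    # mask nearest to expectation
    uv0=proj(c,[x0[0],x0[1],z+.015])[0]; best=None
    for d in ds:
        m=np.array(d["pixels"]); ys,xs=np.nonzero(m)
        if len(xs)<20: continue
        e=np.hypot(xs.mean()-uv0[0],ys.mean()-uv0[1])
        if best is None or e<best[0]: best=(e,m,d["confidence"])
    if best is None or best[0]>15: return None
    m=best[1].astype(np.uint8)
    m=cv2.drawContours(np.zeros_like(m),cv2.findContours(m,0,2)[0],-1,1,-1).astype(np.float32)
    pr=prof or PROF[n]
    f=lambda v: ((cv2.GaussianBlur(render(c,pr,v[0],v[1],z),(0,0),1)-cv2.GaussianBlur(m,(0,0),1))**2).sum()
    s=minimize(f,x0,method="Nelder-Mead",options=dict(initial_simplex=np.array(x0)+[[0,0],[.01,0],[0,.01]],xatol=2e-4,fatol=.01))
    return np.round(s.x,4).tolist(),round(s.fun,1),int(m.sum()),round(best[2],2)
E
python3 - <<'E'
from h import *
for n,x,z in (("pan",(.59,-.35),0),("fine",(.45,.16),0),("medium",(.452,-.007),0),("coarse",(.448,-.35),0),("lid",(.598,.355),0),("pad",(.644,-.053),.058)):
    for c in ("top","side"): print(n,c,fit(c,n,x,z))
img=r.snapshot("top")
cv2.imwrite("pics/table.png",cv2.resize(img[110:205,230:320],None,fx=6,fy=6,interpolation=cv2.INTER_CUBIC))
E
```

```text
pan top ([0.5918, -0.3523], np.float64(1.4), 460, 0.78)
pan side ([0.5899, -0.3603], np.float64(2.9), 211, 0.74)
fine top ([0.4483, 0.1638], np.float64(1.0), 413, 0.86)
fine side None
medium top ([0.4486, -0.0049], np.float64(6.6), 376, 0.6)
medium side ([0.4492, -0.0082], np.float64(4.6), 346, 0.56)
coarse top ([0.453, -0.3532], np.float64(2.4), 491, 0.6)
coarse side ([0.4512, -0.3596], np.float64(2.4), 272, 0.58)
lid top ([0.5975, 0.3546], np.float64(10.5), 351, 0.75)
lid side ([0.5954, 0.354], np.float64(3.0), 450, 0.69)
pad top ([0.6507, -0.0528], np.float64(2275.2), 3059, 0.73)
pad side ([0.6182, 0.0137], np.float64(1356.5), 1831, 0.72)
```

View pics/table.png

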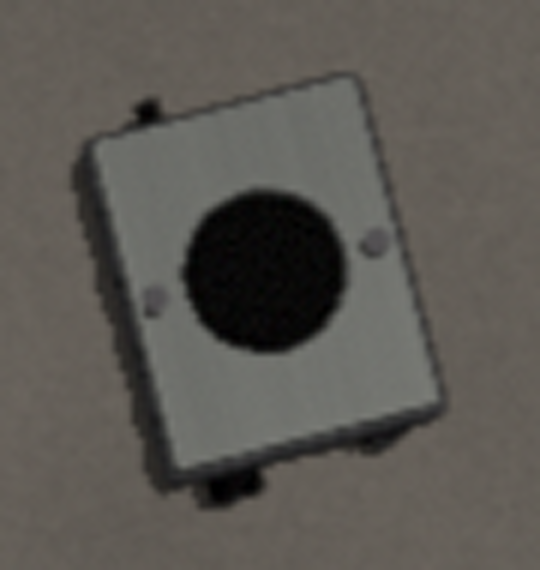

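The crop shows the pad disc centred at (266,271) in the crop, which is pixel (274,155). Its lugs are at (155,300) and (374,242). I'll fit the pad from its dark blob.

```bash
python3 - <<'E'
from h import *
for c in ("top","side"):
    g=r.snapshot(c).max(2)
    u=proj(c,[.645,-.054,.058])[0]; print(c,u)
    x,y=np.round(u).astype(int); lo=cv2.connectedComponentsWithStats((g[y-25:y+26,x-25:x+26]<45).astype(np.uint8))
    i=lo[1][25,25]; full=np.zeros(g.shape,np.float32); full[y-25:y+26,x-25:x+26]=(lo[1]==i) 
    pr=[(.036,0)]
    f=lambda v: ((cv2.GaussianBlur(render(c,pr,v[0],v[1],.058),(0,0),1)-cv2.GaussianBlur(full,(0,0),1))**2).sum()
    s=minimize(f,(.645,-.054),method="Nelder-Mead",options=dict(initial_simplex=[[.645,-.054],[.655,-.054],[.645,-.044]]))
    print(c,i,full.sum(),s.x,s.fun)
E
```

```text
top [274.2461255 155.292934 ]
top 2 554.0 [ 0.64634114 -0.05215584] 8.202890396118164
side [210.71852521 190.47084089]
side 0 2600.0 [0.65985698 0.02193181] 2147.783935546875
```

Emit:
play_rows(
  translation=[
    [0,0,0],
    [0,0,0],
    [-0.0262,-0.0414,0],
    [-0.0262,-0.0414,0],
    [-0.0262,-0.0414,0],
    [-0.0262,-0.0414,0],
    [-0.0262,-0.0414,0],
    [-0.0262,-0.0414,0],
    [-0.0262,-0.0414,0],
    [-0.0262,-0.0414,0],
    [-0.0262,-0.0414,0],
    [-0.0262,-0.0414,0],
    [-0.0262,-0.0414,0],
    [-0.0262,-0.0414,0],
    [0,0,0],
  ],
  delta_rot=[
    [0,0,-8.7],
    [0,0,-8.7],
    [0,0,0],
    [0,0,0],
    [0,0,0],
    [0,0,0],
    [0,0,0],
    [0,0,0],
    [0,0,0],
    [0,0,0],
    [0,0,0],
    [0,0,0],
    [0,0,0],
    [0,0,0],
    [0,0,0],
  ],
  grip=[1,1,1,1,1,1,1,1,1,1,1,1,1,1,1],
  squeeze=25,
)

```text
clock: 3.72
tool_pos: [0.5032, 0.0956, 0.3025]
eef_rot: [0.004, 1.0, -0.001, 0.001]
contact_force: [-0.5, 0.7, 0.3]
opening: 1.002
finger_force: 0.0
```

Emit:
play_rows(
  translation=[
    [-0.0089,-0.0448,0],
    [-0.0089,-0.0448,0],
    [-0.0089,-0.0448,0],
    [-0.0089,-0.0448,0],
    [-0.0089,-0.0448,0],
    [-0.0089,-0.0448,0],
    [-0.0089,-0.0448,0],
    [-0.0089,-0.0448,0],
    [-0.0089,-0.0448,0],
    [-0.0089,-0.0448,0],
    [0,0,0.04],
    [0,0,0.04],
    [0,0,0.03],
    [0,0,0],
  ],
  delta_rot=[
    [0,0,-0.5],
    [0,0,0],
    [0,0,0],
    [0,0,0],
    [0,0,0],
    [0,0,0],
    [0,0,0],
    [0,0,0],
    [0,0,0],
    [0,0,0],
    [0,0,0],
    [0,0,0],
    [0,0,0],
    [0,0,0],
  ],
  grip=[1,1,1,1,1,1,1,1,1,1,1,1,1,1],
)

```text
clock: 5.48
tool_pos: [0.5931, -0.3452, 0.1902]
eef_rot: [-0.006, 1.0, 0.002, -0.002]
contact_force: [0.7, 0.4, 0.7]
opening: 0.996
finger_force: 0.0
```

Emit:
play_rows(
  translation=[
    [0.001,-0.007,0.04],
    [0,0,0.04],
    [0,0,0.03],
    [0,0,0.01],
    [0,0,0],
  ],
  delta_rot=[
    [0,0,0.5],
    [0,0,0],
    [0,0,0],
    [0,0,0],
    [0,0,0],
  ],
  grip=[1,1,1,1,1],
)

```text
clock: 6.1
tool_pos: [0.594, -0.354, 0.0737]
eef_rot: [-0.001, 1.0, -0.0, 0.001]
contact_force: [0.1, -0.1, -0.2]
opening: 1.002
finger_force: 0.0
```

```bash
python3 - <<'E'
from h import *
for i in range(4): 
    im=r.snapshot("top"); s=r.get_state(); print(np.round(s["tool_pos"],4),np.round(s["eef_rot"],4),np.round(s["q"],3))
cv2.imwrite("pics/g1.png",cv2.resize(im[120:240,330:450],None,fx=5,fy=5,interpolation=cv2.INTER_CUBIC))
E
```

```text
[ 0.5944 -0.3543  0.0744] [-5.0e-04  1.0e+00 -4.0e-04  1.2e-03] [ 0.616  1.077 -0.293  1.46   0.424  0.665  1.705]
[ 0.5945 -0.3545  0.0747] [-5.0e-04  1.0e+00 -6.0e-04  1.5e-03] [ 0.616  1.077 -0.293  1.459  0.424  0.665  1.705]
[ 0.5944 -0.3545  0.0747] [-4.0e-04  1.0e+00 -6.0e-04  1.5e-03] [ 0.616  1.076 -0.293  1.46   0.424  0.665  1.705]
[ 0.5942 -0.3545  0.0745] [-4.0e-04  1.0e+00 -6.0e-04  1.3e-03] [ 0.616  1.077 -0.293  1.46   0.424  0.665  1.705]
```

View pics/g1.png

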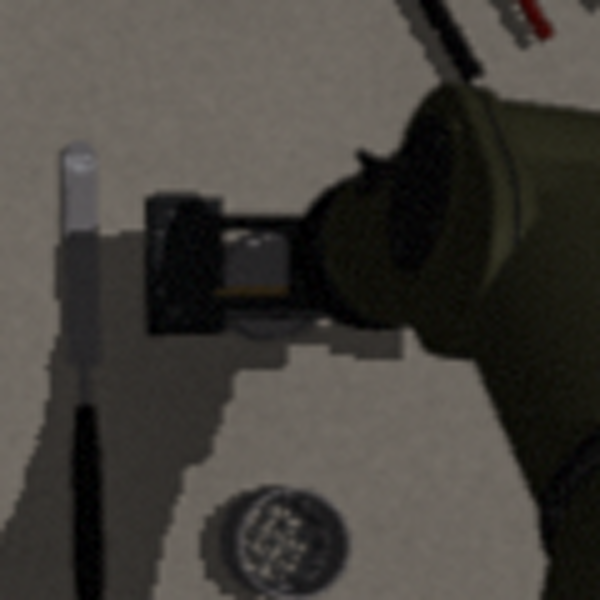

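The crop shows the pan's rim between the fingers, around (270,270) in the crop, with the wrist hiding the rest. I'll lower slightly, close and lift.

Emit:
play_rows(
  translation=[
    [0.0025,0.002,0.005],
    [0,0,0],
    [0,0,0],
    [0,0,0],
    [0,0,0],
    [0,0,0],
    [0,0,0],
  ],
  delta_rot=[
    [0,0,0],
    [0,0,0],
    [0,0,0],
    [0,0,0],
    [0,0,0],
    [0,0,0],
    [0,0,0],
  ],
  grip=[1,1,0.3,0.3,0.3,0.3,0.3],
)

```text
clock: 7.18
tool_pos: [0.5907, -0.3521, 0.0677]
eef_rot: [-0.0, 1.0, 0.0, 0.0]
contact_force: [1.2, -0.1, 0.1]
opening: 0.677
finger_force: 25.0
```

Emit:
play_rows(
  translation=[
    [0,0,-0.03],
    [0,0,-0.05],
    [0,0,-0.04],
    [-0.0078,0.043,0],
    [-0.0078,0.043,0],
    [-0.0078,0.043,0],
    [-0.0078,0.043,0],
    [-0.0078,0.043,0],
    [-0.0078,0.043,0],
    [-0.0078,0.043,0],
    [0,0,0],
    [0,0,0],
  ],
  delta_rot=[
    [0,0,0],
    [0,0,0],
    [0,0,0],
    [0,0,0],
    [0,0,0],
    [0,0,0],
    [0,0,0],
    [0,0,0],
    [0,0,0],
    [0,0,0],
    [0,0,0],
    [0,0,0],
  ],
  grip=[0.3,0.3,0.3,0.3,0.3,0.3,0.3,0.3,0.3,0.3,0.3,0.3],
)

```text
clock: 8.68
tool_pos: [0.6447, -0.0522, 0.1874]
eef_rot: [-0.0, 1.0, -0.001, -0.0]
contact_force: [-0.5, -1.2, -0.8]
opening: 0.68
finger_force: 25.0
```

Emit:
play_rows(
  translation=[
    [0,0,0.03],
    [0,0,0.02],
    [0,0,0.008],
    [0,0,0.003],
    [0,0,0],
    [0,0,0],
  ],
  delta_rot=[
    [0,0,0],
    [0,0,0],
    [0,0,0],
    [0,0,0],
    [0,0,0],
    [0,0,0],
  ],
  grip=[0.3,0.3,0.3,0.3,0.3,0.3],
)

```text
clock: 9.43
tool_pos: [0.6455, -0.0511, 0.1275]
eef_rot: [-0.0, 1.0, 0.0, 0.001]
contact_force: [0.0, 0.1, -0.9]
opening: 0.682
finger_force: 25.0
```

Emit:
play_rows(
  translation=[
    [0,0,0.0015],
    [0,0,0.001],
    [0,0,0],
    [0,0,0],
    [0,0,0],
    [0,0,0],
    [0,0,0],
    [0,0,0],
  ],
  delta_rot=[
    [0,0,0],
    [0,0,0],
    [0,0,0],
    [0,0,0],
    [0,0,0],
    [0,0,0],
    [0,0,0],
    [0,0,0],
  ],
  grip=[0.3,0.3,0.3,0.3,1,1,1,1],
)

```text
clock: 10.42
tool_pos: [0.645, -0.0511, 0.124]
eef_rot: [-0.0, 1.0, 0.0, -0.0]
contact_force: [0.4, 0.3, -0.5]
opening: 1.002
finger_force: 0.0
```

Emit:
play_rows(
  translation=[
    [0,0,-0.03],
    [0,0,-0.05],
    [0,0,-0.05],
    [0.0328,0.0358,0],
    [0.0328,0.0358,0],
    [0.0328,0.0358,0],
    [0.0328,0.0358,0],
    [0.0328,0.0358,0],
    [0.0328,0.0358,0],
    [0,0,0.04],
    [0,0,0.04],
    [0,0,0.04],
    [0,0,0],
  ],
  delta_rot=[
    [0,0,0],
    [0,0,0],
    [0,0,0],
    [0,0,0],
    [0,0,0],
    [0,0,0],
    [0,0,0],
    [0,0,0],
    [0,0,0],
    [0,0,0],
    [0,0,0],
    [0,0,0],
    [0,0,0],
  ],
  grip=[1,1,1,1,1,1,1,1,1,1,1,1,1],
)

```text
clock: 12.05
tool_pos: [0.4468, 0.1632, 0.1324]
eef_rot: [-0.001, 1.0, -0.001, -0.002]
contact_force: [-0.0, -0.7, 0.6]
opening: 1.0
finger_force: 0.0
```

```bash
python3 - <<'E'
from h import *
for c in ("top","side"): print(fit(c,"pan",(.646,-.052),.058,snap=True))
cv2.imwrite("pics/t2.png",cv2.resize(r.snapshot("top")[100:260,150:350],None,fx=4,fy=4,interpolation=cv2.INTER_CUBIC))
E
```

```text
([0.6456, -0.0507], np.float64(12.0), 417, 0.94)
([0.6443, -0.0535], np.float64(1.1), 339, 0.65)
```

View pics/t2.png

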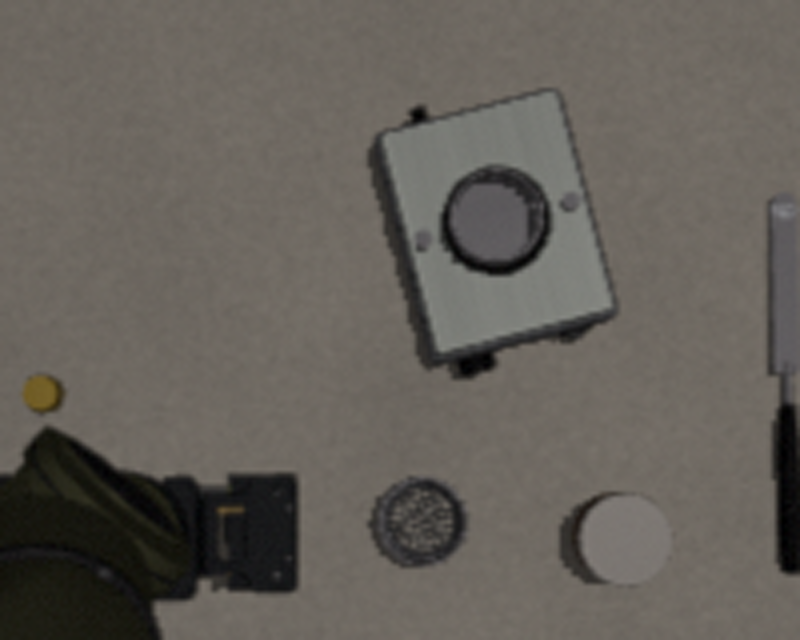

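The crop shows the pan standing in the middle of the pad, centred at about (497,218). The gripper is over the fine sieve.

Emit:
play_rows(
  translation=[
    [-0.0015,0.0006,0.03],
    [0,0,0.02],
    [0,0,0.008],
    [0,0,0],
    [0,0,0],
    [0,0,0],
    [0,0,0],
    [0,0,0],
    [0,0,0],
  ],
  delta_rot=[
    [0,0,0],
    [0,0,0],
    [0,0,0],
    [0,0,0],
    [0,0,0],
    [0,0,0],
    [0,0,0],
    [0,0,0],
    [0,0,0],
  ],
  grip=[1,1,1,1,0.3,0.3,0.3,0.3,0.3],
)

```text
clock: 13.42
tool_pos: [0.4497, 0.1642, 0.0766]
eef_rot: [-0.0, 1.0, 0.0, 0.0]
contact_force: [-0.5, -0.1, 6.2]
opening: 0.678
finger_force: 25.5
```

Emit:
play_rows(
  translation=[
    [0,0,-0.03],
    [0,0,-0.05],
    [0,0,-0.05],
    [-0.033,-0.0359,0],
    [-0.033,-0.0359,0],
    [-0.033,-0.0359,0],
    [-0.033,-0.0359,0],
    [-0.033,-0.0359,0],
    [-0.033,-0.0359,0],
    [0,0,0],
    [0,0,0],
  ],
  delta_rot=[
    [0,0,0],
    [0,0,0],
    [0,0,0],
    [0,0,0],
    [0,0,0],
    [0,0,0],
    [0,0,0],
    [0,0,0],
    [0,0,0],
    [0,0,0],
    [0,0,0],
  ],
  grip=[0.3,0.3,0.3,0.3,0.3,0.3,0.3,0.3,0.3,0.3,0.3],
)

```text
clock: 14.8
tool_pos: [0.6468, -0.0504, 0.2055]
eef_rot: [-0.001, 1.0, 0.001, -0.001]
contact_force: [-0.4, 0.0, -1.3]
opening: 0.681
finger_force: 25.5
```

```bash
python3 - <<'E'
from h import *
im=r.snapshot("side"); s=r.get_state(); print(np.round(s["tool_pos"],4),np.round(s["eef_rot"],4),s["opening"],s["finger_force"],np.round(s["contact_force"],1))
u=proj("side",[.646,-.051,.1])[0].astype(int); print(u)
cv2.imwrite("pics/s3.png",cv2.resize(im[u[1]-60:u[1]+50,u[0]-70:u[0]+70],None,fx=5,fy=5,interpolation=cv2.INTER_CUBIC))
E
```

```text
[ 0.6466 -0.0496  0.2057] [-1.4e-03  1.0e+00  6.0e-04 -1.0e-03] 0.6787432286211682 25.484580245101824 [-0.1  0.4 -1.6]
[209 179]
```

View pics/s3.png

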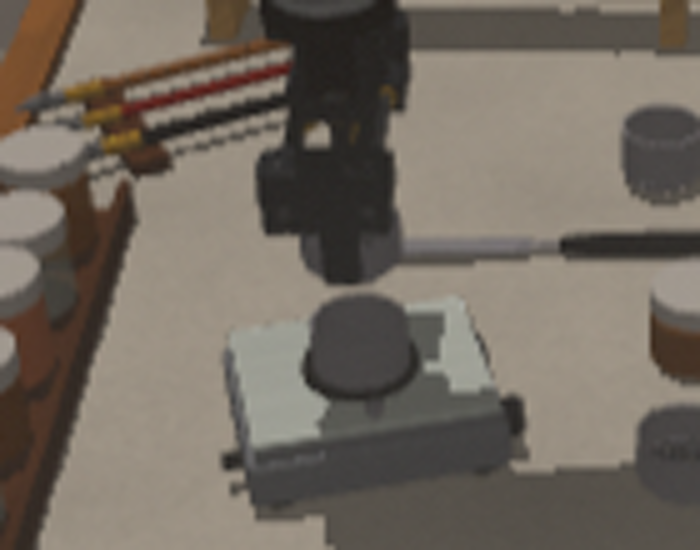

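The crop shows the fine sieve held upright above the pan, at about (350,245) over (360,345). Lowering now.

Emit:
play_rows(
  translation=[
    [-0.0008,-0.0012,0.015],
    [0,0,0.015],
    [0,0,0.008],
    [0,0,0.005],
    [0,0,0.003],
    [0,0,0.002],
    [0,0,0],
    [0,0,0],
  ],
  delta_rot=[
    [0,0,0],
    [0,0,0],
    [0,0,0],
    [0,0,0],
    [0,0,0],
    [0,0,0],
    [0,0,0],
    [0,0,0],
  ],
  grip=[0.3,0.3,0.3,0.3,0.3,0.3,0.3,0.3],
)

```text
clock: 15.85
tool_pos: [0.6486, -0.0523, 0.1585]
eef_rot: [-0.0, 1.0, 0.0, 0.0]
contact_force: [0.0, 0.4, -0.5]
opening: 0.685
finger_force: 25.5
```

Emit:
play_rows(
  translation=[
    [0.001,0.0008,0.0015],
    [0,0,0.0015],
    [0,0,0],
    [0,0,0],
  ],
  delta_rot=[
    [0,0,0],
    [0,0,0],
    [0,0,0],
    [0,0,0],
  ],
  grip=[0.3,0.3,0.3,0.3],
)

```text
clock: 16.35
tool_pos: [0.6476, -0.0514, 0.1567]
eef_rot: [-0.0, 1.0, -0.0, 0.0]
contact_force: [-2.8, 0.5, 8.2]
opening: 0.679
finger_force: 25.6
```

Contact; release and withdraw upward, then head to the medium sieve.

Emit:
play_rows(
  translation=[
    [0,0,0],
    [0,0,0],
    [0,0,0],
    [0,0,0],
    [0,0,-0.02],
    [0,0,-0.05],
    [0,0,-0.05],
    [0.04,0.0094,0],
    [0.04,0.0094,0],
    [0.04,0.0094,0],
    [0.04,0.0094,0],
    [0.04,0.0094,0],
    [0,0,0],
  ],
  delta_rot=[
    [0,0,0],
    [0,0,0],
    [0,0,0],
    [0,0,0],
    [0,0,0],
    [0,0,0],
    [0,0,0],
    [0,0,0],
    [0,0,0],
    [0,0,0],
    [0,0,0],
    [0,0,0],
    [0,0,0],
  ],
  grip=[1,1,1,1,1,1,1,1,1,1,1,1,1],
)

```text
clock: 17.98
tool_pos: [0.4448, -0.0043, 0.2764]
eef_rot: [-0.002, 1.0, -0.001, -0.001]
contact_force: [0.2, -1.2, -0.2]
opening: 0.998
finger_force: 0.0
```

```bash
python3 - <<'E'
from h import *
for c in ("top","side"): print(fit(c,"fine",(.646,-.052),.080,snap=True))
im=r.snapshot("side"); print(np.round(r.get_state()["tool_pos"],4))
u=proj("side",[.646,-.051,.1])[0].astype(int)
cv2.imwrite("pics/s4.png",cv2.resize(im[u[1]-40:u[1]+40,u[0]-50:u[0]+50],None,fx=6,fy=6,interpolation=cv2.INTER_CUBIC))
E
```

```text
([0.6474, -0.0519], np.float64(3.3), 458, 0.79)
([0.6457, -0.0559], np.float64(8.8), 273, 0.56)
[ 0.449  -0.0048  0.2756]
```

View pics/s4.png

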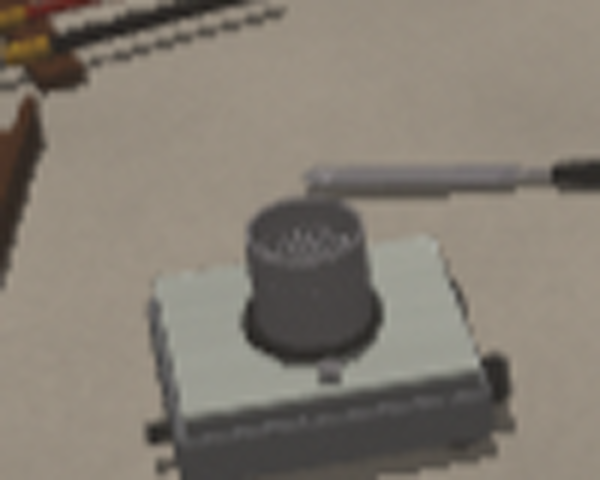

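The crop shows the fine sieve flush on the pan with no gap, one straight cylinder from (250,240) to (320,350). On to the medium sieve.

Emit:
play_rows(
  translation=[
    [0,0,0.05],
    [0,0,0.05],
    [0,0,0.05],
    [0,0,0.03],
    [0,0,0.015],
    [0,0,0],
    [0,0,0],
  ],
  delta_rot=[
    [0,0,0],
    [0,0,0],
    [0,0,0],
    [0,0,0],
    [0,0,0],
    [0,0,0],
    [0,0,0],
  ],
  grip=[1,1,1,1,1,1,1],
)

```text
clock: 19.1
tool_pos: [0.4504, -0.0051, 0.0884]
eef_rot: [-0.0, 1.0, -0.0, -0.002]
contact_force: [0.0, -0.4, 0.2]
opening: 0.996
finger_force: 0.0
```

Emit:
play_rows(
  translation=[
    [0.0018,0,0.009],
    [0,0,0],
    [0,0,0],
    [0,0,0],
    [0,0,0],
    [0,0,0],
    [0,0,0],
  ],
  delta_rot=[
    [0,0,0],
    [0,0,0],
    [0,0,0],
    [0,0,0],
    [0,0,0],
    [0,0,0],
    [0,0,0],
  ],
  grip=[1,1,0.3,0.3,0.3,0.3,0.3],
)

```text
clock: 19.98
tool_pos: [0.4495, -0.005, 0.0823]
eef_rot: [-0.001, 1.0, -0.001, -0.003]
contact_force: [-1.0, 0.4, 4.0]
opening: 0.685
finger_force: 25.0
```

Emit:
play_rows(
  translation=[
    [0,0,-0.03],
    [0,0,-0.06],
    [0,0,-0.06],
    [-0.0396,-0.0093,0],
    [-0.0396,-0.0093,0],
    [-0.0396,-0.0093,0],
    [-0.0396,-0.0093,0],
    [-0.0396,-0.0093,0],
    [0,0,0],
    [0,0,0],
    [0,0,0],
  ],
  delta_rot=[
    [0,0,0],
    [0,0,0],
    [0,0,0],
    [0,0,0],
    [0,0,0],
    [0,0,0],
    [0,0,0],
    [0,0,0],
    [0,0,0],
    [0,0,0],
    [0,0,0],
  ],
  grip=[0.3,0.3,0.3,0.3,0.3,0.3,0.3,0.3,0.3,0.3,0.3],
)

```text
clock: 21.35
tool_pos: [0.6472, -0.0508, 0.2262]
eef_rot: [-0.001, 1.0, -0.0, -0.004]
contact_force: [-0.0, -0.1, -0.4]
opening: 0.68
finger_force: 25.0
```

Emit:
play_rows(
  translation=[
    [0,-0.0006,0.015],
    [0,0,0.012],
    [0,0,0.006],
    [0,0,0.004],
    [0,0,0.002],
    [0,0,0],
    [0,0,0],
  ],
  delta_rot=[
    [0,0,0],
    [0,0,0],
    [0,0,0],
    [0,0,0],
    [0,0,0],
    [0,0,0],
    [0,0,0],
  ],
  grip=[0.3,0.3,0.3,0.3,0.3,0.3,0.3],
)

```text
clock: 22.22
tool_pos: [0.6483, -0.0518, 0.1876]
eef_rot: [-0.0, 1.0, -0.0, -0.003]
contact_force: [-0.3, -0.4, -1.3]
opening: 0.677
finger_force: 25.0
```

Emit:
play_rows(
  translation=[
    [0.0005,0.0003,0.0015],
    [0,0,0.0015],
    [0,0,0.001],
    [0,0,0],
    [0,0,0],
  ],
  delta_rot=[
    [0,0,0],
    [0,0,0],
    [0,0,0],
    [0,0,0],
    [0,0,0],
  ],
  grip=[0.3,0.3,0.3,0.3,0.3],
)

```text
clock: 22.85
tool_pos: [0.6476, -0.0515, 0.1844]
eef_rot: [-0.0, 1.0, -0.001, -0.003]
contact_force: [-2.9, -0.5, 6.0]
opening: 0.681
finger_force: 25.0
```

Emit:
play_rows(
  translation=[
    [0,0,0],
    [0,0,0],
    [0,0,0],
    [0,0,0],
    [0,0,-0.02],
    [0,0,-0.04],
    [0,0,-0.04],
    [0.0243,-0.0378,0],
    [0.0243,-0.0378,0],
    [0.0243,-0.0378,0],
    [0.0243,-0.0378,0],
    [0.0243,-0.0378,0],
    [0.0243,-0.0378,0],
    [0.0243,-0.0378,0],
    [0.0243,-0.0378,0],
    [0,0,0.04],
    [0,0,0.05],
    [0,0,0.04],
    [0,0,0],
  ],
  delta_rot=[
    [0,0,0],
    [0,0,0],
    [0,0,0],
    [0,0,0],
    [0,0,0],
    [0,0,0],
    [0,0,0],
    [0,0,0],
    [0,0,0],
    [0,0,0],
    [0,0,0],
    [0,0,0],
    [0,0,0],
    [0,0,0],
    [0,0,0],
    [0,0,0],
    [0,0,0],
    [0,0,0],
    [0,0,0],
  ],
  grip=[1,1,1,1,1,1,1,1,1,1,1,1,1,1,1,1,1,1,1],
)

```text
clock: 25.22
tool_pos: [0.4521, -0.3537, 0.1538]
eef_rot: [-0.0, 1.0, 0.0, -0.006]
contact_force: [-0.1, -0.1, 0.4]
opening: 1.002
finger_force: 0.0
```

```bash
python3 - <<'E'
from h import *
for c in ("top","side"): print(fit(c,"medium",(.6465,-.052),.102,snap=True))
im=r.snapshot("side"); s=r.get_state(); print(np.round(s["tool_pos"],4),np.round(s["eef_rot"],4))
u=proj("side",[.646,-.051,.1])[0].astype(int)
cv2.imwrite("pics/s5.png",cv2.resize(im[u[1]-50:u[1]+40,u[0]-50:u[0]+50],None,fx=6,fy=6,interpolation=cv2.INTER_CUBIC))
E
```

```text
([0.6477, -0.052], np.float64(1.8), 502, 0.59)
([0.6473, -0.0568], np.float64(3.9), 357, 0.7)
[ 0.4544 -0.3545  0.1572] [-2.0e-04  1.0e+00 -1.3e-03 -2.0e-03]
```

View pics/s5.png

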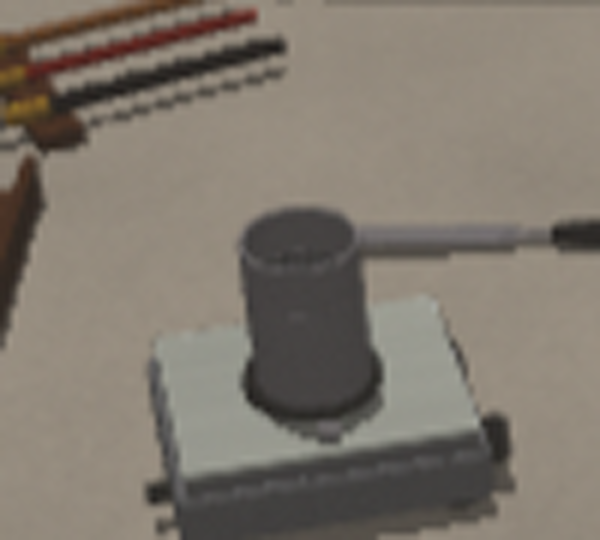

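The crop shows the medium sieve flush on the fine one in a straight column, rim at (300,240). On to the coarse sieve.

Emit:
play_rows(
  translation=[
    [0.0014,0.0013,0.03],
    [0,0,0.025],
    [0,0,0.016],
    [0,0,0],
    [0,0,0],
  ],
  delta_rot=[
    [0,0,0],
    [0,0,0],
    [0,0,0],
    [0,0,0],
    [0,0,0],
  ],
  grip=[1,1,1,1,1],
)

```text
clock: 26.1
tool_pos: [0.4519, -0.353, 0.085]
eef_rot: [-0.0, 1.0, -0.001, -0.003]
contact_force: [0.7, -0.6, 0.6]
opening: 1.002
finger_force: 0.0
```

Emit:
play_rows(
  translation=[
    [0,0,0],
    [0,0,0],
    [0,0,0],
    [0,0,0],
    [0,0,0],
  ],
  delta_rot=[
    [0,0,0],
    [0,0,0],
    [0,0,0],
    [0,0,0],
    [0,0,0],
  ],
  grip=[0.3,0.3,0.3,0.3,0.3],
)

```text
clock: 26.72
tool_pos: [0.4513, -0.3529, 0.0842]
eef_rot: [-0.0, 1.0, -0.0, -0.004]
contact_force: [-0.7, 0.0, 3.3]
opening: 0.682
finger_force: 25.0
```

Emit:
play_rows(
  translation=[
    [0,0,-0.03],
    [0,0,-0.05],
    [0,0,-0.05],
    [0,0,-0.05],
    [-0.0243,0.0377,0],
    [-0.0243,0.0377,0],
    [-0.0243,0.0377,0],
    [-0.0243,0.0377,0],
    [-0.0243,0.0377,0],
    [-0.0243,0.0377,0],
    [-0.0243,0.0377,0],
    [-0.0243,0.0377,0],
    [0,0,0],
    [0,0,0],
    [0,0,0],
  ],
  delta_rot=[
    [0,0,0],
    [0,0,0],
    [0,0,0],
    [0,0,0],
    [0,0,0],
    [0,0,0],
    [0,0,0],
    [0,0,0],
    [0,0,0],
    [0,0,0],
    [0,0,0],
    [0,0,0],
    [0,0,0],
    [0,0,0],
    [0,0,0],
  ],
  grip=[0.3,0.3,0.3,0.3,0.3,0.3,0.3,0.3,0.3,0.3,0.3,0.3,0.3,0.3,0.3],
)

```text
clock: 28.6
tool_pos: [0.6461, -0.0529, 0.2619]
eef_rot: [0.001, 1.0, -0.001, -0.004]
contact_force: [0.4, 0.6, -1.3]
opening: 0.679
finger_force: 25.0
```

Emit:
play_rows(
  translation=[
    [0.0008,0.0012,0.015],
    [0,0,0.012],
    [0,0,0.008],
    [0,0,0.004],
    [0,0,0.003],
    [0,0,0],
    [0,0,0],
  ],
  delta_rot=[
    [0,0,0],
    [0,0,0],
    [0,0,0],
    [0,0,0],
    [0,0,0],
    [0,0,0],
    [0,0,0],
  ],
  grip=[0.3,0.3,0.3,0.3,0.3,0.3,0.3],
)

```text
clock: 29.48
tool_pos: [0.6459, -0.0497, 0.2207]
eef_rot: [-0.0, 1.0, -0.0, -0.003]
contact_force: [0.7, -0.3, -2.3]
opening: 0.686
finger_force: 25.0
```

Emit:
play_rows(
  translation=[
    [0.0003,-0.0018,0],
    [0,0,0.0015],
    [0,0,0.0015],
    [0,0,0.0015],
    [0,0,0.0005],
    [0,0,0],
    [0,0,0],
  ],
  delta_rot=[
    [0,0,0],
    [0,0,0],
    [0,0,0],
    [0,0,0],
    [0,0,0],
    [0,0,0],
    [0,0,0],
  ],
  grip=[0.3,0.3,0.3,0.3,0.3,0.3,0.3],
)

```text
clock: 30.35
tool_pos: [0.6454, -0.0515, 0.2163]
eef_rot: [-0.0, 1.0, -0.001, -0.003]
contact_force: [-1.9, 0.3, 4.8]
opening: 0.684
finger_force: 25.0
```

Emit:
play_rows(
  translation=[
    [0,0,0],
    [0,0,0],
    [0,0,0],
    [0,0,0],
    [0,0,-0.02],
    [0,0,-0.04],
    [0,0,-0.04],
    [0.0054,0.045,0],
    [0.0054,0.045,0],
    [0.0054,0.045,0],
    [0.0054,0.045,0],
    [0.0054,0.045,0],
    [0.0054,0.045,0],
    [0.0054,0.045,0],
    [0.0054,0.045,0],
    [0.0054,0.045,0],
    [0,0,0],
    [0,0,0],
  ],
  delta_rot=[
    [0,0,0],
    [0,0,0],
    [0,0,0],
    [0,0,0],
    [0,0,0],
    [0,0,0],
    [0,0,0],
    [0,0,0],
    [0,0,0],
    [0,0,0],
    [0,0,0],
    [0,0,0],
    [0,0,0],
    [0,0,0],
    [0,0,0],
    [0,0,0],
    [0,0,0],
    [0,0,0],
  ],
  grip=[1,1,1,1,1,1,1,1,1,1,1,1,1,1,1,1,1,1],
)

```text
clock: 32.6
tool_pos: [0.5976, 0.353, 0.3163]
eef_rot: [-0.0, 1.0, -0.0, -0.003]
contact_force: [0.4, -1.7, 0.1]
opening: 0.995
finger_force: 0.0
```

```bash
python3 - <<'E'
from h import *
for c in ("top","side"): print(fit(c,"coarse",(.6465,-.052),.132,snap=True))
im=r.snapshot("side"); s=r.get_state(); print(np.round(s["tool_pos"],4),np.round(s["eef_rot"],4))
u=proj("side",[.646,-.051,.1])[0].astype(int)
cv2.imwrite("pics/s6.png",cv2.resize(im[u[1]-60:u[1]+40,u[0]-50:u[0]+50],None,fx=6,fy=6,interpolation=cv2.INTER_CUBIC))
E
```

```text
([0.6488, -0.0514], np.float64(192.0), 303, 0.85)
None
[0.598  0.352  0.3156] [ 7.0e-04  1.0e+00 -6.0e-04 -3.5e-03]
```

View pics/s6.png

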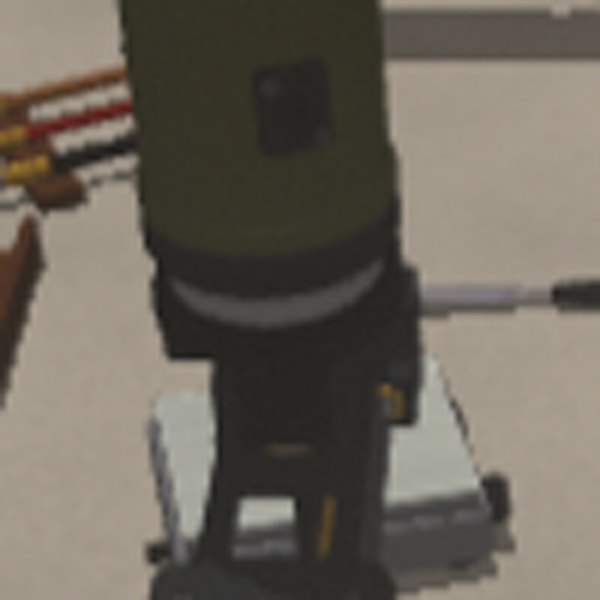

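The crop is blocked by the gripper, which hides the stack. I'll descend on the lid and look again.

Emit:
play_rows(
  translation=[
    [0.001,0.002,0.05],
    [0,0,0.05],
    [0,0,0.05],
    [0,0,0.04],
    [0,0,0],
    [0,0,0],
  ],
  delta_rot=[
    [0,-0.4,0],
    [0,0,0],
    [0,0,0],
    [0,0,0],
    [0,0,0],
    [0,0,0],
  ],
  grip=[0.4,0.4,0.4,0.4,0.4,0.4],
)

```text
clock: 33.6
tool_pos: [0.5968, 0.3558, 0.1272]
eef_rot: [0.0, 1.0, 0.001, 0.001]
contact_force: [-0.0, 1.1, 0.3]
opening: 0.697
finger_force: 0.0
```

```bash
python3 - <<'E'
from h import *
for c in ("top","side"): print(fit(c,"coarse",(.6465,-.052),.132,snap=True))
im=r.snapshot("side"); s=r.get_state(); print(np.round(s["tool_pos"],4),np.round(s["eef_rot"],4))
u=proj("side",[.646,-.051,.1])[0].astype(int)
cv2.imwrite("pics/s7.png",cv2.resize(im[u[1]-70:u[1]+160,u[0]-80:u[0]+100],None,fx=2.6,fy=2.6,interpolation=cv2.INTER_CUBIC))
E
```

```text
([0.6476, -0.0521], np.float64(3.2), 558, 0.73)
None
[0.5966 0.3558 0.1272] [-1.e-04  1.e+00  4.e-04  9.e-04]
```

View pics/s7.png

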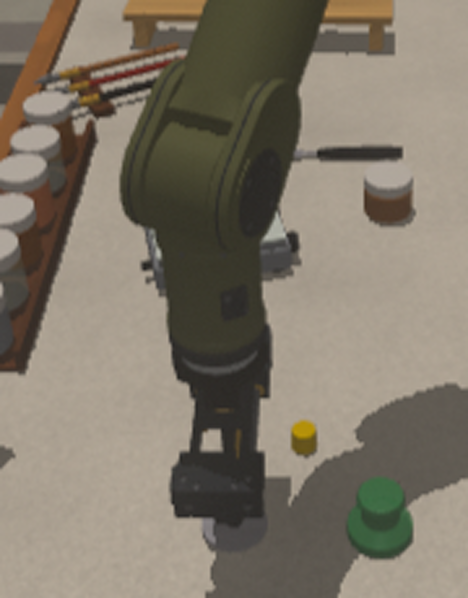

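The arm still hides the stack in the side view, with the lid under the fingers at (235,530). The top-view fit puts the coarse sieve on axis at its seated height. I'll grip the knob now.

Emit:
play_rows(
  translation=[
    [0,-0.0018,0.02],
    [0,0,0.014],
    [0,0,0.008],
    [0,0,0],
    [0,0,0],
    [0,0,0],
    [0,0,0],
    [0,0,0],
    [0,0,0],
    [0,0,0],
    [0,0,0],
  ],
  delta_rot=[
    [0,0,0],
    [0,0,0],
    [0,0,0],
    [0,0,0],
    [0,0,0],
    [0,0,0],
    [0,0,0],
    [0,0,0],
    [0,0,0],
    [0,0,0],
    [0,0,0],
  ],
  grip=[0.4,0.4,0.4,0.4,0.4,-0.7,-0.7,-0.7,-0.7,-0.7,-0.7],
)

```text
clock: 35.22
tool_pos: [0.5959, 0.3536, 0.0835]
eef_rot: [-0.0, 1.0, -0.0, -0.0]
contact_force: [0.7, 0.1, 1.4]
opening: 0.215
finger_force: 25.0
```

Emit:
play_rows(
  translation=[
    [0,0,-0.02],
    [0,0,-0.04],
    [0,0,-0.05],
    [0,0,-0.05],
    [0,0,-0.05],
    [-0.0056,-0.045,0],
    [-0.0056,-0.045,0],
    [-0.0056,-0.045,0],
    [-0.0056,-0.045,0],
    [-0.0056,-0.045,0],
    [-0.0056,-0.045,0],
    [-0.0056,-0.045,0],
    [-0.0056,-0.045,0],
    [-0.0056,-0.045,0],
    [0,0,0],
    [0,0,0],
    [0,0,0],
  ],
  delta_rot=[
    [0,0,0],
    [0,0,0],
    [0,0,0],
    [0,0,0],
    [0,0,0],
    [0,0,0],
    [0,0,0],
    [0,0,0],
    [0,0,0],
    [0,0,0],
    [0,0,0],
    [0,0,0],
    [0,0,0],
    [0,0,0],
    [0,0,0],
    [0,0,0],
    [0,0,0],
  ],
  grip=[-0.7,-0.7,-0.7,-0.7,-0.7,-0.7,-0.7,-0.7,-0.7,-0.7,-0.7,-0.7,-0.7,-0.7,-0.7,-0.7,-0.7],
)

```text
clock: 37.35
tool_pos: [0.6463, -0.0492, 0.2944]
eef_rot: [-0.002, 1.0, 0.0, 0.0]
contact_force: [1.0, 1.0, 0.1]
opening: 0.214
finger_force: 25.0
```

```bash
python3 - <<'E'
from h import *
im=r.snapshot("side"); s=r.get_state(); print(np.round(s["tool_pos"],4),np.round(s["eef_rot"],4),s["opening"])
u=proj("side",[.646,-.051,.15])[0].astype(int)
cv2.imwrite("pics/s8.png",cv2.resize(im[u[1]-60:u[1]+70,u[0]-60:u[0]+60],None,fx=4.5,fy=4.5,interpolation=cv2.INTER_CUBIC))
for z in (.21,): print(fit("side","lid",(.6465,-.052),s["tool_pos"][2]-.0835))
E
```

```text
[ 0.6464 -0.0494  0.2942] [-1.7e-03  1.0e+00  1.0e-04  0.0e+00] 0.21794206997598892
([0.6449, -0.0493], np.float64(45.0), 152, 0.47)
```

View pics/s8.png

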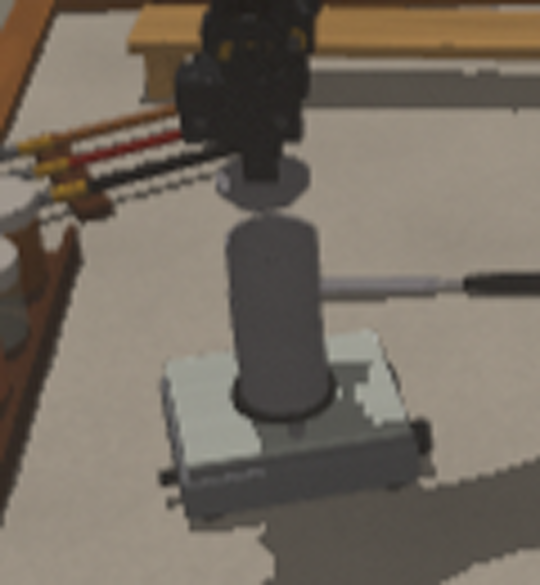

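The crop shows a straight column of all three sieves on the pan, top at (275,225). The lid hangs level above it at (262,180).

Emit:
play_rows(
  translation=[
    [0.0004,-0.0023,0.01],
    [0,0,0.012],
    [0,0,0.007],
    [0,0,0.004],
    [0,0,0.003],
    [0,0,0],
    [0,0,0],
  ],
  delta_rot=[
    [0,0,0],
    [0,0,0],
    [0,0,0],
    [0,0,0],
    [0,0,0],
    [0,0,0],
    [0,0,0],
  ],
  grip=[-0.7,-0.7,-0.7,-0.7,-0.7,-0.7,-0.7],
)

```text
clock: 38.33
tool_pos: [0.6463, -0.0536, 0.258]
eef_rot: [-0.0, 1.0, -0.0, 0.0]
contact_force: [-0.3, -0.1, -0.6]
opening: 0.214
finger_force: 25.0
```

Emit:
play_rows(
  translation=[
    [0.0002,0.0018,0],
    [0,0,0.0015],
    [0,0,0.0015],
    [0,0,0.0015],
    [0,0,0.0005],
    [0,0,0],
    [0,0,0],
  ],
  delta_rot=[
    [0,0,0],
    [0,0,0],
    [0,0,0],
    [0,0,0],
    [0,0,0],
    [0,0,0],
    [0,0,0],
  ],
  grip=[-0.7,-0.7,-0.7,-0.7,-0.7,-0.7,-0.7],
)

```text
clock: 39.2
tool_pos: [0.6461, -0.0519, 0.2534]
eef_rot: [-0.0, 1.0, -0.0, 0.0]
contact_force: [-1.0, -1.0, 4.7]
opening: 0.22
finger_force: 25.0
```

Emit:
play_rows(
  translation=[
    [0,0,0],
    [0,0,0],
    [0,0,0],
    [0,0,0],
    [0,0,-0.02],
    [0,0,-0.04],
    [0,0,-0.04],
    [0.035,-0.03,0],
    [0.035,-0.03,0],
    [0.035,-0.03,0],
    [0.035,-0.03,0],
    [0.035,-0.03,0],
    [0,0,0],
    [0,0,0],
  ],
  delta_rot=[
    [0,0,0],
    [0,0,0],
    [0,0,0],
    [0,0,0],
    [0,0,0],
    [0,0,0],
    [0,0,0],
    [0,0,0],
    [0,0,0],
    [0,0,0],
    [0,0,0],
    [0,0,0],
    [0,0,0],
    [0,0,0],
  ],
  grip=[0.2,0.2,0.2,0.2,0.2,0.2,0.2,0.2,0.2,0.2,0.2,0.2,0.2,0.2],
)

```text
clock: 40.95
tool_pos: [0.4719, -0.2014, 0.3541]
eef_rot: [-0.0, 1.0, -0.0, 0.001]
contact_force: [-0.1, -0.0, -0.3]
opening: 0.597
finger_force: 0.0
```

```bash
python3 - <<'E'
from h import *
for c in ("top","side"): print(fit(c,"lid",(.6465,-.052),.170,snap=True))
im=r.snapshot("side"); s=r.get_state(); print(np.round(s["tool_pos"],4))
u=proj("side",[.646,-.051,.15])[0].astype(int)
cv2.imwrite("pics/s9.png",cv2.resize(im[u[1]-60:u[1]+70,u[0]-60:u[0]+60],None,fx=4.5,fy=4.5,interpolation=cv2.INTER_CUBIC))
E
```

```text
([0.6466, -0.0525], np.float64(2.3), 551, 0.73)
([0.6474, -0.0594], np.float64(8.1), 235, 0.56)
[ 0.4718 -0.2009  0.353 ]
```

View pics/s9.png

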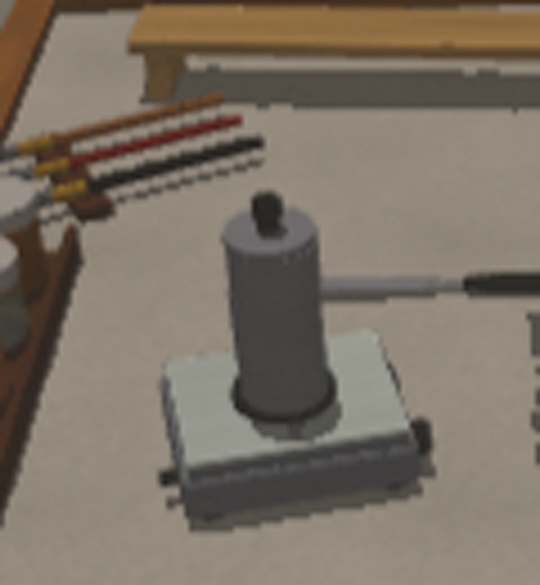

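The crop shows the lid flush on a straight, closed stack, knob at (267,212), centred on the pad. The gripper is clear of it.

```bash
python3 -c "
from plant import r
print(r.finish_job())"
```

```text
the job is handed in; nothing more can be done
None
```

The sieve set is assembled on the pad (pan, fine, medium, coarse, lid), each piece looked fully seated in the pictures, and the job is handed in at about 41 s of the 122 s; no verdict came back.

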